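Swap the window-vac packs and start the charger

TASK

Move the charged window-vac battery pack from the charger to the middle of the cork mat, standing upright, and get all the other packs charging: push the tabs in both ends of each fully home by pressing first one end and then the other onto the tongue of the bent bracket, and stand the pack upright in a free bay of the charger. When all that is done press the charger's flat key until it registers, firmly but without forcing it, and leave the other things on the sill alone.

Things in the scene. Friction and masses are not known exactly. Their poses are not given: they have to be found in the camera images.
- p1_center (a point): battery pack of a window vac: black plastic block on its base, 90 mm long (own x), 50 mm wide (own y, grasp this), 60 mm high, 0.3 kg; point at its centre, 30 mm up. Each end face (+x and -x) has an upright slot 14 mm wide in its middle between two ridges, holding a white tab that starts nearly level with the face; fingers are too wide for the slot. May be absent
- p1_front_tab (a joint): how far the tab in the +x end face of pack p1 has been pushed in, m: 0 level with the end face, 0.010 fully home; the tab is 12 mm wide and spans 8 to 48 mm above the pack's underside; it slides stiffly (about 4 N) and stays where it is left
- p1_rear_tab (a joint): how far the tab in the -x end face of pack p1 has been pushed in, m: 0 level with the end face, 0.010 fully home; the tab is 12 mm wide and spans 8 to 48 mm above the pack's underside; it slides stiffly (about 4 N) and stays where it is left
- p2_center (a point): battery pack of a window vac: black plastic block on its base, 90 mm long (own x), 50 mm wide (own y, grasp this), 60 mm high, 0.3 kg; point at its centre, 30 mm up. Each end face (+x and -x) has an upright slot 14 mm wide in its middle between two ridges, holding a white tab that starts nearly level with the face; fingers are too wide for the slot. May be absent
- p2_front_tab (a joint): how far the tab in the +x end face of pack p2 has been pushed in, m: 0 level with the end face, 0.010 fully home; the tab is 12 mm wide and spans 8 to 48 mm above the pack's underside; it slides stiffly (about 4 N) and stays where it is left
- p2_rear_tab (a joint): how far the tab in the -x end face of pack p2 has been pushed in, m: 0 level with the end face, 0.010 fully home; the tab is 12 mm wide and spans 8 to 48 mm above the pack's underside; it slides stiffly (about 4 N) and stays where it is left
- p3_center (a point): battery pack of a window vac: black plastic block on its base, 90 mm long (own x), 50 mm wide (own y, grasp this), 60 mm high, 0.3 kg; point at its centre, 30 mm up. Each end face (+x and -x) has an upright slot 14 mm wide in its middle between two ridges, holding a white tab that starts nearly level with the face; fingers are too wide for the slot. May be absent
- p3_front_tab (a joint): how far the tab in the +x end face of pack p3 has been pushed in, m: 0 level with the end face, 0.010 fully home; the tab is 12 mm wide and spans 8 to 48 mm above the pack's underside; it slides stiffly (about 4 N) and stays where it is left
- p3_rear_tab (a joint): how far the tab in the -x end face of pack p3 has been pushed in, m: 0 level with the end face, 0.010 fully home; the tab is 12 mm wide and spans 8 to 48 mm above the pack's underside; it slides stiffly (about 4 N) and stays where it is left
- p0_center (a point): the charged pack: same block as the others (90 x 50 x 60 mm, 0.3 kg, grasp its 50 mm width, point at its centre, 30 mm up), tabs already home; at the start it stands in the charger's middle bay, bay 2
- mat: round cork mat fixed on the sill, 120 mm across, 4 mm thick, origin under its centre
- tongue_tip (a point): middle of the free end of the tongue of the bent steel bracket fixed to the sill, 28 mm above the sill. The tongue is 6 mm wide, 20 mm high (18 to 38 mm above the sill) and sticks out 18 mm from the bracket's upright plate (100 mm wide, 50 mm high); it points along this point's -x, so a pack is pushed against it moving along +x of this point
- charger: grey charger fixed on the sill; origin under the middle of its three bays, own z up. The bays lie side by side along y; each is 108 mm (x) by about 76 mm (y) inside, floor 6 mm and walls 22 mm above the sill, so a pack stands in loosely with its length along the charger's x, either way round. A flat ledge 22 mm high lies in front (-x) of the bays and carries the key
- bay1 (a point): middle of the floor of charger bay 1 (6 mm above the sill), axes as the charger
- bay2 (a point): middle of the floor of charger bay 2 (6 mm above the sill), axes as the charger
- bay3 (a point): middle of the floor of charger bay 3 (6 mm above the sill), axes as the charger
- key_top (a point): middle of the top of the charger's flat start key, a white square pad 36 mm wide on the ledge, 25 mm above the sill; pressed straight down it gives 1 mm at 4 N, 2.5 mm at 10 N and then is solid; it registers at 4 N
- pole: telescoping aluminium pole, 760 mm long, 32 mm thick, lying along y at the far edge, 110 mm along +x from its origin; bystander, to be left alone
- squeegee: squeegee head, 250 mm wide, 24 mm high, lying flat, its bar about 60 mm along +x from its origin and parallel to its y, a short handle stub beyond; bystander, to be left alone
- caddy: white plastic bucket caddy, 180 x 220 mm, 160 mm high with a handle above, its centre 120 mm along +x and 130 mm along -y from its origin; bystander, to be left alone
- spray: glass spray bottle with a steel trigger lever, 72 mm across, 210 mm high, origin under its centre; bystander, to be left alone
- sponge: sponge block 70 x 100 x 33 mm; bystander, to be left alone
- brush: hand brush lying on the sill, about 200 mm long; bystander, to be left alone
Mind the look-alikes: they are no part of the job. What is shaped like the part that bears p3_center but purple is not meant.

How it is judged:
By the outcome, as a careful person would: the job done as asked, in the order asked, and still so for the second after the job is handed in, with the robot touching nothing.
Of p1, p2, p3 only 2 to 3 are there at a start; the rules pass over those that are not, and their reading is None.
At some moment in a run one of p1, p2, p3, p0 may be knocked a few centimetres aside while the robot is not near it.
Once in a run the grip may slacken for a moment while it holds something.
It also fails if it takes over 210 s, if anything falls off the work surface, if the arm or the gripper's body presses on something with over 40 N, if the wrist force passes 120 N, or if a joint passes its speed limit or range.

ROBOT

A 6-joint arm with a two-finger parallel gripper is mounted at the origin on the work surface. World frame = base frame: x ahead of the robot, y to its left, z up, the work surface at z = 0. Lengths are in mm, angles in rad, forces in N, time in s.
With the tool pointing down it reaches from about 350 to 875 mm from the base axis. Payload 4.2 kg.
Tool frame: the origin (TCP) lies on the mounting face of the last link; the fingertips stand 173 mm ahead of it and the grasp point (between the pads) lies 155 mm ahead of it (tcp_to_grasp is the distance from the TCP to the grasp point, in mm); z points along the fingers, y is the direction in which the jaws open and shut (so a half turn about z gives the same grasp; the last joint's range is limited). The gripper opens to 85 mm and grips with 20 to 120 N. Pads are 22 mm wide; open, the fingers measure 114 mm over their backs; the gripper's body (76 mm by 85 mm) begins 54 mm behind the grasp point. The pads swing forward as they close: fully open they stand 13 mm farther back than shut.
Start: joints at [-1.069, 0.385, 0.008, 0, -1.194, -0.259], TCP at [150.281, -606.643, 404.712] pointing down, gripper open.
Joint ranges: [-3.14, 3.14], [-1.21, 2.06], [-1.07, 1.41], [-3.16, 2.05], [-2.99, -0.16], [-3.1, 3.1]. Speed limits (rad/s): [2.79, 2.79, 3.14, 3.14, 3.14, 3.14].

INTERFACE

Orientations are given as a unit quaternion [x, y, z, w].
In Python, from bench import * gives the robot as it stands. The module is installed in compiled form; this text tells all that it offers.
- The arm moves only by the tool apply_moves, never from a script. Its arguments are lists of equal length, an entry for each row: "fingers": the closure, from 0 (fully open) to 1 (shut); "dp": the shift along the world's x, y, z in cm, a list of three; "yaw": the turn about the world's z in degrees. A call has 1 to 10 rows; each row is the pose to reach, as a shift and turn from the pose measured when the call began; what a row does not reach only later rows make up. A row lasts 1/10 s, in which the tool goes at most 50 mm and 8.59 degrees, less where a joint would pass 70% of its speed; a pose out of reach is approached as far as the arm can. A call with a gripper value outside its range is refused whole. The fingers move at their own pace and stop on an object; the grip force is fixed at half the most. Time passes only in rows, so rows that repeat a pose let the fingers close. It gives the time, the measured TCP pose, the force and the opening at its end, in the units of the state.
- read_state(): the state, without advancing time (a new reading comes with each control period).
- get_image(name): name is "side" or "top"; returns a dict with "color" (400x640x3 uint8, blue, green, red), "mtx" (3x3 intrinsics, pixels), "camera_from_world" (4x4, takes a point from world to camera coordinates). Camera axes: x right, y down, z forward; pixel columns grow to the right and rows downward; lengths in mm; the calibration is good to about 2 mm. A picture is of the moment at which its call begins. There is no depth.
- job_done(): hands the job in, once; it reports no verdict.
The state is a dict: "clock": time; "joints": joint angles; "joint_vel": joint speeds; "joint_efforts": joint torques, N m; "position": TCP position; "ee_rot": TCP orientation; "contact_force": force on the tool from outside, world axes, zero at the start; "wrist_torque": the same for the moment, N m; "gripper_width": finger opening in mm.
Only numpy, scipy, OpenCV 4.12 (cv2) and the standard library are available. Lean on these libraries where they do the work, as an engineer would, in place of code of your own. Each camera call takes 0.05 s, during which the arm holds its last target. There are 200 camera calls.

## Working session

There is one attempt and no reset: what is moved stays moved. The work goes in short steps, Python scripts to look and compute and a tool call to move; the robot and the scene stay as the last step left them, time stands still between calls to the robot, and variables do not carry over. Pictures are saved under pics/ and viewed, about 12 in all and at most 16, crops included, and the job is handed in when it is done.

Besides the shell and the picture viewer there is one more tool, called after "Request:" as name([rows], argument=value, ...), one row to a line, values as JSON. apply_moves: Moves the arm, as the interface text tells. Its arguments: {"type":"object","properties":{"fingers":{"type":"array","items":{"type":"number"}},"dp":{"type":"array","items":{"type":"array","items":{"type":"number"}}},"yaw":{"type":"array","items":{"type":"number"}}},"required":["fingers","dp","yaw"]}

```bash
mkdir -p pics
cat > h.py <<'E'
from bench import *
import numpy as np, cv2
def cam(name):
    d=get_image(name); return d["color"],np.array(d["mtx"]),np.array(d["camera_from_world"])
def ray(K,T,uv,z):
    "pixel(s) -> world xy on plane z"
    uv=np.atleast_2d(np.asarray(uv,float)); R=T[:3,:3]; c=-R.T@T[:3,3]
    d=(R.T@np.linalg.inv(K)@np.c_[uv,np.ones(len(uv))].T).T
    return (c+d*((z-c[2])/d[:,2])[:,None])[:,:2]
def proj(K,T,p):
    q=T[:3,:3]@np.asarray(p,float)+T[:3,3]; q=K@q; return q[:2]/q[2]
E
python3 - <<'E'
from h import *
for n in("top","side"):
    im,K,T=cam(n); cv2.imwrite(f"pics/{n}0.png",im); np.savez(n+"0.npz",K=K,T=T)
    print(n,K.tolist(),(-T[:3,:3].T@T[:3,3]).round(),T[:3,:3].round(2).tolist())
print(read_state())
E
```

```text
top [[485.2701154191437, 0.0, 319.28086475663787], [0.0, 485.2701154191437, 200.14758104323494], [0.0, 0.0, 1.0]] [ 335.   46. 1584.] [[0.0, -1.0, 0.01], [-0.99, -0.01, -0.13], [0.13, -0.01, -0.99]]
side [[444.96801866521366, 0.0, 326.62916455092807], [0.0, 444.96801866521366, 200.22289517137526], [0.0, 0.0, 1.0]] [1334. -856. 1170.] [[0.76, 0.65, -0.01], [0.44, -0.53, -0.73], [-0.48, 0.55, -0.69]]
{'clock': 0.1, 'joints': array([-1.06938460e+00,  3.85490881e-01,  6.75862323e-03, -3.99982684e-04,
       -1.19402132e+00, -2.58596232e-01]), 'joint_vel': array([ 0.00147066, -0.00218217,  0.00325484,  0.00308573, -0.00128898,
       -0.00067588]), 'joint_efforts': array([-1.00671579e-03, -3.93319666e+01,  1.88927186e+01,  4.19792354e+00,
       -2.63017508e-03,  8.87788275e-06]), 'position': array([ 150.25727265, -606.48417895,  403.72754854]), 'ee_rot': array([-1.21036430e-01,  9.92647566e-01,  9.77765486e-04, -1.90365893e-04]), 'contact_force': array([-0.26809738, -0.48915419,  0.22075052]), 'wrist_torque': array([0.05950463, 0.03666345, 0.01922308]), 'gripper_width': 85.52037672605324}
```

View pics/top0.png

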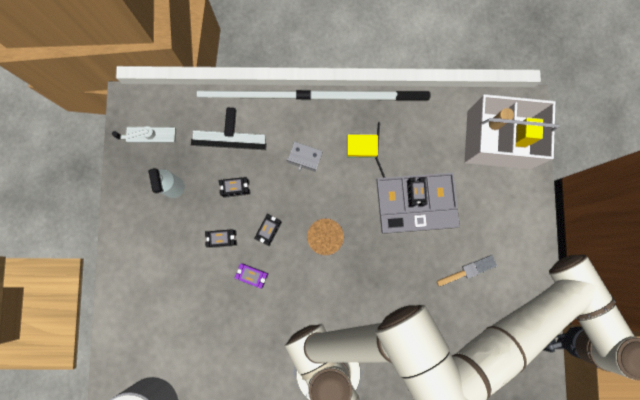

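View pics/side0.png

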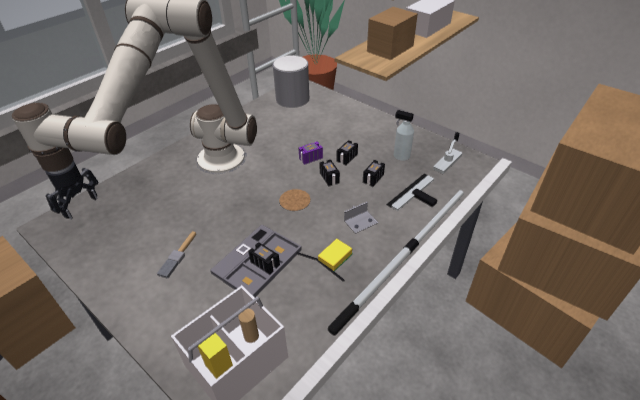

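Three packs, a purple decoy at (251,275), p0 in the charger at (418,192), mat at (325,236), bracket at (305,155). I'll zoom in on these.

Run:
```python
import cv2,numpy as np
t=cv2.imread("pics/top0.png"); s=cv2.imread("pics/side0.png")
a=cv2.resize(t[135:290,200:465],None,fx=3,fy=3,interpolation=cv2.INTER_CUBIC)
b=cv2.resize(s[195:240,330:390],None,fx=6,fy=6,interpolation=cv2.INTER_CUBIC)
cv2.imwrite("pics/z1.png",a); cv2.imwrite("pics/z2.png",b)
```

```text
(no output)
```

View pics/z1.png

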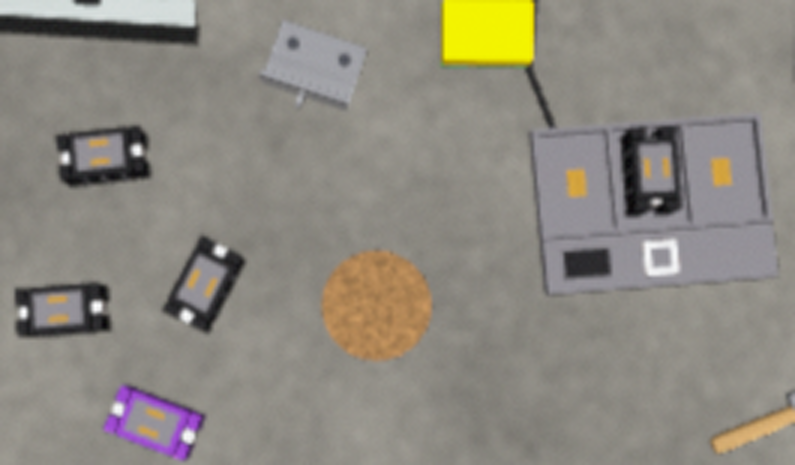

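View pics/z2.png

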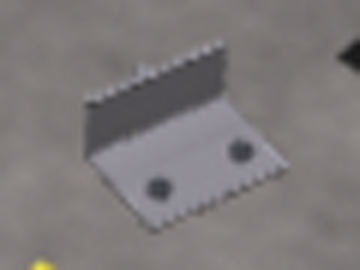

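Bracket: its tongue points toward the robot, with the tip at roughly px (300,167) in the top image. Next I measure everything numerically.

```bash
cat >> h.py <<'E'
CL=((5,110,90),(28,255,255))
def blobs(im,lo,hi,amin=3,roi=None):
    m=cv2.inRange(cv2.cvtColor(im,cv2.COLOR_BGR2HSV),lo,hi)
    n,l,s,c=cv2.connectedComponentsWithStats(m)
    return [(c[i].round(1),int(s[i,4]),s[i,:4]) for i in range(1,n) if s[i,4]>=amin]
def packs(im,K,T,base=0,amax=900,amin=250,rng=None):
    "dark blobs (with the light panel filled in): centre/angle from the top-face outline approx + tab dots"
    out=[]
    hsv=cv2.cvtColor(im,cv2.COLOR_BGR2HSV)
    m=((hsv[...,2]<65)).astype(np.uint8)
    cs,_=cv2.findContours(m,cv2.RETR_EXTERNAL,cv2.CHAIN_APPROX_NONE)
    for c in cs:
        h=cv2.convexHull(c); A=cv2.contourArea(h)
        if amin<A<amax:
            r=cv2.minAreaRect(h); mk=np.zeros(m.shape,np.uint8); cv2.fillConvexPoly(mk,h,1)
            o=cv2.inRange(hsv,(8,100,100),(28,255,255))*mk; ys,xs=np.nonzero(o)
            oc=np.array([xs.mean(),ys.mean()]) if len(xs) else np.array(r[0])
            w=((hsv[...,2]>150)&(hsv[...,1]<40)).astype(np.uint8)*mk
            n,l,s,ce=cv2.connectedComponentsWithStats(w)
            d=[tuple(ce[i].round(1)) for i in range(1,n)]
            out.append(dict(rect=r,A=A,orange=oc,dots=d))
    return out
E
python3 - <<'E'
from h import *
im=cv2.imread("pics/top0.png"); z=np.load("top0.npz"); K,T=z["K"],z["T"]
for p in packs(im,K,T):
    r=p["rect"]
    print("rect c",np.round(r[0],1),np.round(r[1],1),round(r[2],1),"A",p["A"],"orange",p["orange"].round(1),"xy60",ray(K,T,p["orange"],60).round(1),"dots",[(d,ray(K,T,d,48).round(1)[0].tolist()) for d in p["dots"]])
print("orange");
for c,a,b in blobs(im,(5,80,80),(28,255,255),4):
    if 130<c[1]<300: print(c,a,b,"z6",ray(K,T,c,6).round(1),"z4",ray(K,T,c,4).round(1))
print("white")
for c,a,b in blobs(im,(0,0,190),(180,40,255),3):
    if 130<c[1]<300: print(c,a,b,"z25",ray(K,T,c,25).round(1))
# bracket/charger grey
print(ray(K,T,[[200+300/3,135+100/3],[200+262/3,135+73/3],[200+348/3,135+105/3]],50).round(1))
h=cv2.cvtColor(im,cv2.COLOR_BGR2HSV)
for v,u in((155,305),(172,300),(215,440),(180,320)): print(h[v,u])
E
```

```text
rect c [398.  314.7] [10.2 48.8] 61.9 A 375.0 orange [398.  314.7] xy60 [[ 182.8 -212.6]] dots []
rect c [220.5 237.9] [15.7 30.2] 85.9 A 452.5 orange [218.7 237.2] xy60 [[418.4 345.4]] dots [((np.float64(218.7), np.float64(237.6)), [417.8, 347.7]), ((np.float64(231.7), np.float64(236.5)), [421.4, 306.9]), ((np.float64(206.9), np.float64(238.7)), [414.1, 384.7])]
rect c [267.7 229.3] [16.5 27.3] 28.1 A 436.0 orange [266.6 228.6] xy60 [[446.  196.1]] dots [((np.float64(273.0), np.float64(218.2)), [480.1, 177.7]), ((np.float64(266.8), np.float64(229.1)), [445.4, 196.7]), ((np.float64(261.6), np.float64(239.6)), [412.1, 212.5])]
rect c [416.2 191.5] [28.2 17.8] 84.8 A 376.5 orange [417.6 191. ] xy60 [[ 568.2 -281.6]] dots [((np.float64(418.0), np.float64(191.3)), [569.0, -285.5]), ((np.float64(414.0), np.float64(193.0)), [563.5, -272.5]), ((np.float64(418.3), np.float64(201.7)), [535.4, -285.7])]
rect c [234.  186.6] [16.9 29.3] 83.7 A 379.5 orange [232.6 185.4] xy60 [[582.7 306.7]] dots [((np.float64(236.8), np.float64(182.0)), [595.9, 295.5]), ((np.float64(245.1), np.float64(184.6)), 
[... 1765 characters left out ...]

[228.5 136.6] 521 [193 131  72  12] z25 [[751.1 330.5]]
[164.9 186.3] 33 [163 182   6   9] z25 [[584.3 531.5]]
[245.1 184.9] 8 [244 184   3   3] z25 [[590.4 272. ]]
[221.5 187. ] 6 [221 186   2   3] z25 [[583.  348.3]]
[420.1 220.4] 97 [414 215  13  12] z25 [[ 477.5 -295.1]]
[273. 218.] 9 [272 217   3   3] z25 [[482.9 179.7]]
[232. 237.] 9 [231 236   3   3] z25 [[421.1 309.8]]
[207.5 239. ] 6 [207 238   2   3] z25 [[414.4 387.9]]
[261.7 240.1] 9 [260 239   4   3] z25 [[411.7 214.6]]
[238.8 270.8] 13 [237 269   4   5] z25 [[314.1 285.3]]
[262.5 280.1] 15 [261 278   4   5] z25 [[285.3 209.6]]
[[641.3  93.5]
 [670.5 134.5]
 [636.1  42. ]]
[126   8 165]
[ 19  20 142]
[133  12 151]
[ 22  19 150]
```

Request:
apply_moves([
  [41.8,32.5,0],
  [41.8,32.5,0],
  [41.8,32.5,0],
  [41.8,32.5,0],
  [41.8,32.5,0],
  [41.8,32.5,0],
  [41.8,32.5,0],
  [41.8,32.5,0],
  [41.8,32.5,0],
  [41.8,32.5,0],
], fingers=[0,0,0,0,0,0,0,0,0,0], yaw=[-9,-9,-9,-9,-9,-9,-9,-9,-9,-9])

```text
clock: 1.1
position: [544.0, -299.7, 403.4]
ee_rot: [-0.043, 0.999, 0.001, -0.0]
contact_force: [0.6, -1.1, -0.1]
gripper_width: 85.1
```

```bash
cat >> h.py <<'E'
def go(x,y,z,jaw):
    "needed shift (cm) and turn (deg) to bring the TCP to x,y,z with the given jaw direction"
    s=read_state(); q=s["ee_rot"]; a=np.degrees(2*np.arctan2(q[1],q[0]))-90; a0=a
    d=(np.array([x,y,z])-s["position"])/10; t=(jaw-a+90)%180-90
    j6=np.degrees(s["joints"][5]); j1=np.degrees(s["joints"][0]); j1n=np.degrees(np.arctan2(y,x))
    print("t",round(s["clock"],1),"pos",s["position"].round(1),"jaw",round(a%360,1),"j1,j6",j1.round(),j6.round(),"F",s["contact_force"].round(1),"w",round(s["gripper_width"],1))
    print("  dp",d.round(2),"turn",round(t,1),"-> j6",round(j6+t-(j1n-j1)))
E
python3 - <<'E'
from h import *
go(568,-281.6,201,95)
t,K,T=cam("top"); s,K2,T2=cam("side")
np.savez("cams.npz",K=K,T=T,K2=K2,T2=T2)
a=cv2.resize(t[138:178,280:330],None,fx=8,fy=8,interpolation=cv2.INTER_CUBIC)
b=cv2.resize(s[198:238,335:385],None,fx=8,fy=8,interpolation=cv2.INTER_CUBIC)
cv2.imwrite("pics/z3.png",np.hstack([a,b]))
E
```

```text
t 1.1 pos [ 544.  -299.7  403.4] jaw 94.9 j1,j6 -14.0 -71.0 F [ 0.6 -1.1 -0.1] w 85.1
  dp [  2.4    1.81 -20.24] turn 0.1 -> j6 -59
```

View pics/z3.png

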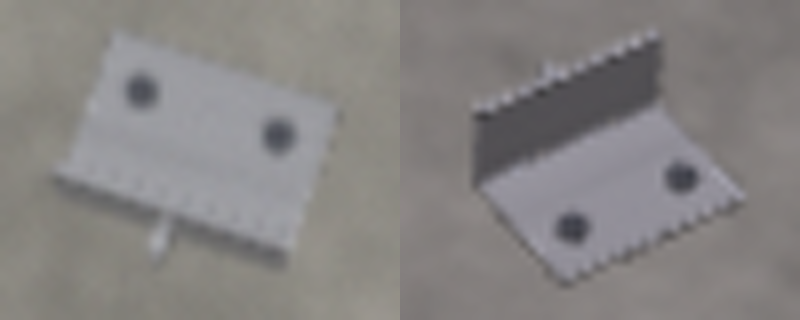

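Top crop: plate's lower edge runs from (55,182) to (288,265), tongue tip at (155,257), foot's far corners at (115,30) and (335,105).

Request:
apply_moves([
  [2.4,1.8,0],
  [2.4,1.8,0],
  [2.4,1.8,-5],
  [2.4,1.8,-10],
  [2.4,1.8,-15],
  [2.4,1.8,-18],
  [2.4,1.8,-20.2],
  [2.4,1.8,-20.2],
  [2.4,1.8,-20.2],
  [2.4,1.8,-20.2],
], fingers=[0,0,0,0,0,0,0,0,0,0], yaw=[0,0,0,0,0,0,0,0,0,0])

```text
clock: 2.2
position: [571.1, -280.2, 202.3]
ee_rot: [-0.046, 0.999, 0.001, 0.001]
contact_force: [1.1, 0.3, 0.1]
gripper_width: 85.6
```

Run:
```python
from h import *
z=np.load("cams.npz"); K,T,K2,T2=z["K"],z["T"],z["K2"],z["T2"]
P=lambda a:np.array([280,138])+(np.array(a,float)+.5)/8-.5
S=lambda a:np.array([335,198])+(np.array(a,float)-[400,0]+.5)/8-.5
print("line z0",ray(K,T,P([(55,182),(288,265)]),0).round(1).tolist())
print("tip z38,28",ray(K,T,P([(155,257)]),38).round(1),ray(K,T,P([(155,257)]),28).round(1),"root z38",ray(K,T,P([(168,215)]),38).round(1))
print("foot",ray(K,T,P([(115,30),(335,105)]),2).round(1).tolist(),"bolts",ray(K,T,P([(141,92),(278,136)]),3).round(1).tolist())
print("side top z50",ray(K2,T2,S([(475,105),(660,35)]),50).round(1).tolist(),"bot z2",ray(K2,T2,S([(482,187),(657,105)]),2).round(1).tolist())
print("side foot",ray(K2,T2,S([(565,285),(743,195)]),2).round(1).tolist(),"bolts",ray(K2,T2,S([(572,228),(682,178)]),3).round(1).tolist())
go(568,-281.6,201,95)
```

```text
line z0 [[678.1, 140.4], [643.6, 43.3]]
tip z38,28 [[639.2  97.2]] [[641.1  97.6]] root z38 [[656.5  92.1]]
foot [[742.6, 116.1], [711.2, 24.1]] bolts [[715.9, 104.9], [697.6, 47.8]]
side top z50 [[637.1, 40.3], [673.3, 129.9]] bot z2 [[643.0, 39.3], [672.3, 133.2]]
side foot [[709.0, 15.9], [737.0, 111.6]] bolts [[690.7, 44.6], [710.0, 101.6]]
t 2.2 pos [ 571.1 -280.2  202.3] jaw 95.2 j1,j6 -12.0 -73.0 F [1.1 0.3 0.1] w 85.6
  dp [-0.31 -0.14 -0.13] turn -0.2 -> j6 -59
```

Request:
apply_moves([
  [-0.2,-0.1,-0.1],
  [-0.2,-0.1,-0.1],
  [-0.2,-0.1,-0.1],
  [-0.2,-0.1,-0.1],
  [-0.2,-0.1,-0.1],
  [-0.2,-0.1,-0.1],
  [-0.2,-0.1,1],
  [-0.2,-0.1,4],
  [-0.2,-0.1,8],
  [-0.2,-0.1,10],
], fingers=[1,1,1,1,1,1,1,1,1,1], yaw=[0,0,0,0,0,0,0,0,0,0])

```text
clock: 3.2
position: [569.4, -281.2, 305.4]
ee_rot: [-0.046, 0.999, 0.0, 0.003]
contact_force: [-0.1, -0.7, -1.6]
gripper_width: 49.1
```

Run:
```python
from h import *
go(425.4,11.5,199,95)
im,K,T=cam("side"); cv2.imwrite("pics/s1.png",im)
```

```text
t 3.2 pos [ 569.4 -281.2  305.4] jaw 95.3 j1,j6 -12.0 -73.0 F [-0.1 -0.7 -1.6] w 49.1
  dp [-14.4   29.27 -10.64] turn -0.3 -> j6 -86
```

Request:
apply_moves([
  [-14.4,29.3,0],
  [-14.4,29.3,0],
  [-14.4,29.3,0],
  [-14.4,29.3,0],
  [-14.4,29.3,0],
  [-14.4,29.3,0],
  [-14.4,29.3,0],
  [-14.4,29.3,-3],
  [-14.4,29.3,-6],
  [-14.4,29.3,-8],
], fingers=[1,1,1,1,1,1,1,1,1,1], yaw=[0,0,0,0,0,0,0,0,0,0])

```text
clock: 4.25
position: [424.4, 11.6, 226.4]
ee_rot: [-0.046, 0.999, -0.001, 0.003]
contact_force: [-0.1, -0.2, -3.5]
gripper_width: 49.2
```

Run:
```python
from h import *
go(425.4,11.5,200,95)
im,K,T=cam("side"); cv2.imwrite("pics/s1.png",im[100:300,180:420])
```

```text
t 4.2 pos [424.4  11.6 226.4] jaw 95.3 j1,j6 24.0 -109.0 F [-0.1 -0.2 -3.5] w 49.2
  dp [ 0.1  -0.01 -2.64] turn -0.3 -> j6 -87
```

View pics/s1.png

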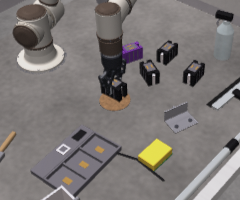

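The picture shows the pack held over the mat at (113,90) in the crop. Next: lower it.

Request:
apply_moves([
  [0.1,0,-1],
  [0.1,0,-2],
  [0.1,0,-2.4],
  [0.1,0,-2.6],
  [0.1,0,-2.7],
  [0.1,0,-2.7],
], fingers=[1,1,1,1,1,1], yaw=[0,0,0,0,0,0])

```text
clock: 4.9
position: [423.8, 10.7, 200.9]
ee_rot: [-0.046, 0.999, -0.002, 0.0]
contact_force: [-15.3, 0.8, 42.4]
gripper_width: 49.2
```

Request:
apply_moves([
  [0,0,0.1],
  [0,0,0.1],
  [0,0,0.1],
  [0,0,0.1],
  [0,0,0.1],
  [0,0,0.1],
  [0,0,4],
  [0,0,8],
  [0,0,12],
  [0,0,15],
], fingers=[1,1,0.2,0.2,0.2,0.2,0,0,0,0], yaw=[0,0,0,0,0,0,0,0,0,0])

```text
clock: 5.9
position: [423.8, 10.7, 353.3]
ee_rot: [-0.046, 0.999, -0.002, 0.001]
contact_force: [-0.6, 0.8, 0.0]
gripper_width: 85.4
```

Run:
```python
from h import *
go(446,196.1,195.5,62.9)
```

```text
t 5.9 pos [423.8  10.7 353.3] jaw 95.3 j1,j6 24.0 -109.0 F [-0.6  0.8  0. ] w 85.4
  dp [  2.22  18.54 -15.78] turn -32.4 -> j6 -141
```

```bash
cat >> h.py <<'E'
def look(zc=60,save=None):
    "all packs seen from above: centre (orange bars at zc) and length axis (white dots)"
    im,K,T=cam("top")
    if save: cv2.imwrite(save,im)
    for p in packs(im,K,T,amin=300,amax=700):
        d=np.array(p["dots"]).reshape(-1,2); o=p["orange"]
        if not len(d) or 130>o[1]: continue
        w=ray(K,T,d,zc-12); c=ray(K,T,o,zc)[0]
        f=[q for q in w if 28<np.hypot(*(q-c))<50]
        if not f: print("?",c.round(1)); continue
        a=[np.degrees(np.arctan2(*(q-c)[::-1]))%180 for q in f]
        if len(f)==2: m=f[0]-f[1]; a.append(np.degrees(np.arctan2(m[1],m[0]))%180)
        print("c",c.round(1),"rect",np.round(ray(K,T,p["rect"][0],zc-20)[0],1),round(p["rect"][2]),"axis",np.round(a,1))
E
python3 - <<'E'
from h import *
look(60,"pics/t2.png")
E
```

```text
c [-36.1 547.1] rect [-41.  553.7] 58 axis [116.4 128.5  74.9]
c [418.4 345.4] rect [417.2 343.6] 86 axis [94.5 95.8 95.2]
c [582.7 306.7] rect [581.5 305.2] 83 axis [ 97.4 105.4 101.3]
```

Run:
```python
from h import *
a=cv2.imread("pics/side0.png"); b,K,T=cam("side")
for im in(a,b):
    print([ (c.tolist()) for c,n,_ in blobs(im,(8,100,100),(28,255,255),3) if 290<c[0]<400 and 130<c[1]<190], [(c.round().tolist(),n) for c,n,_ in blobs(im,(0,0,0),(180,255,60),40) if 290<c[0]<400 and 130<c[1]<190])
```

```text
[[349.0, 147.0], [331.5, 166.0], [371.8, 165.8], [326.8, 166.8]] [([348.0, 154.0], 240), ([329.0, 174.0], 245), ([374.0, 175.0], 251)]
[[349.0, 147.0], [331.5, 166.0], [371.8, 165.8], [326.8, 166.8], [294.6, 185.4], [291.3, 188.2]] [([348.0, 154.0], 239), ([329.0, 174.0], 243), ([374.0, 175.0], 249)]
```

Request:
apply_moves([
  [2.2,18.5,0],
  [2.2,18.5,0],
  [2.2,18.5,0],
  [2.2,18.5,0],
  [2.2,18.5,0],
  [2.2,18.5,-2],
  [2.2,18.5,-6],
  [2.2,18.5,-8],
  [2.2,18.5,-8],
  [2.2,18.5,-8],
], fingers=[0,0,0,0,0,0,0,0,0,0], yaw=[-8,-16,-24,-32.4,-32.4,-32.4,-32.4,-32.4,-32.4,-32.4])

```text
clock: 7.0
position: [447.1, 196.0, 275.0]
ee_rot: [0.234, 0.972, -0.003, 0.004]
contact_force: [1.0, 0.2, 0.4]
gripper_width: 85.2
```

Request:
apply_moves([
  [-0.1,0,-4],
  [-0.1,0,-7],
  [-0.1,0,-8],
  [-0.1,0,-8],
  [-0.1,0,-8],
  [-0.1,0,-8],
  [-0.1,0,-8],
  [-0.1,0,-8],
  [-0.1,0,-8],
  [-0.1,0,-8],
], fingers=[0,0,0,0,1,1,1,1,1,1], yaw=[0,0,0,0,0,0,0,0,0,0])

```text
clock: 8.0
position: [446.2, 196.0, 196.6]
ee_rot: [0.234, 0.972, -0.002, 0.005]
contact_force: [-1.4, -1.3, 5.5]
gripper_width: 48.8
```

Run:
```python
from h import *
th=np.radians(-18.6); u=np.array([np.cos(th),np.sin(th)]); tip=np.array([640,96])
for g in(40,15,5,0,-10): p=tip-u*(45+g); print(g,p.round(1))
p=tip-u*85; go(p[0],p[1],200,71.4)
```

```text
40 [559.4 123.1]
15 [583.1 115.1]
5 [592.6 111.9]
0 [597.4 110.4]
-10 [606.8 107.2]
t 8.0 pos [446.2 196.  196.6] jaw 63.0 j1,j6 43.0 -161.0 F [-1.4 -1.3  5.5] w 48.8
  dp [11.33 -7.29  0.34] turn 8.4 -> j6 -122
```

Request:
apply_moves([
  [0,0,3],
  [5,-3,3],
  [9,-6,3],
  [11.3,-7.3,3],
  [11.3,-7.3,3],
  [11.3,-7.3,2],
  [11.3,-7.3,1],
  [11.3,-7.3,0.6],
  [11.3,-7.3,0.6],
  [11.3,-7.3,0.6],
], fingers=[1,1,1,1,1,1,1,1,1,1], yaw=[0,4,8.4,8.4,8.4,8.4,8.4,8.4,8.4,8.4])

```text
clock: 9.0
position: [558.9, 123.5, 202.5]
ee_rot: [0.161, 0.987, -0.002, 0.005]
contact_force: [0.1, 0.0, -4.1]
gripper_width: 49.0
```

Run:
```python
from h import *
go(592.6,111.9,202,71.4)
t,K,T=cam("top"); s,K2,T2=cam("side")
a=cv2.resize(t[138:218,250:330],None,fx=5,fy=5,interpolation=cv2.INTER_CUBIC)
b=cv2.resize(s[158:238,310:390],None,fx=5,fy=5,interpolation=cv2.INTER_CUBIC)
cv2.imwrite("pics/z4.png",np.hstack([a,b]))
```

```text
t 9.0 pos [558.9 123.5 202.5] jaw 71.4 j1,j6 29.0 -138.0 F [ 0.1  0.  -4.1] w 49.0
  dp [ 3.37 -1.16 -0.05] turn -0.0 -> j6 -120
```

View pics/z4.png

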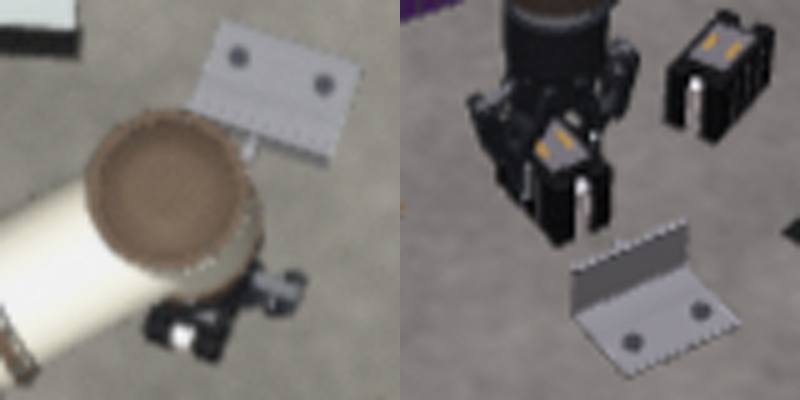

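Request:
apply_moves([
  [1.5,-0.55,0],
  [2.5,-0.85,0],
  [3,-1.05,0],
  [3.4,-1.15,0],
  [3.6,-1.2,0],
  [3.6,-1.2,0],
], fingers=[1,1,1,1,1,1], yaw=[0,0,0,0,0,0])

```text
clock: 9.7
position: [595.1, 111.3, 202.8]
ee_rot: [0.162, 0.987, -0.002, 0.005]
contact_force: [-0.4, 0.7, -4.0]
gripper_width: 49.3
```

Request:
apply_moves([
  [0.19,-0.06,0],
  [0.38,-0.13,0],
  [0.57,-0.19,0],
  [0.57,-0.19,0],
], fingers=[1,1,1,1], yaw=[0,0,0,0])

```text
clock: 10.1
position: [600.4, 109.5, 202.7]
ee_rot: [0.162, 0.987, -0.002, 0.005]
contact_force: [-3.5, 1.0, -2.6]
gripper_width: 49.4
```

Request:
apply_moves([
  [0.19,-0.06,0],
  [0.38,-0.13,0],
  [0.57,-0.19,0],
  [0.57,-0.19,0],
], fingers=[1,1,1,1], yaw=[0,0,0,0])

```text
clock: 10.5
position: [606.0, 107.6, 202.6]
ee_rot: [0.162, 0.987, -0.002, 0.004]
contact_force: [-4.9, 1.9, -0.6]
gripper_width: 49.2
```

Request:
apply_moves([
  [0.14,-0.05,0],
  [0.28,-0.1,0],
  [0.28,-0.1,0],
], fingers=[1,1,1], yaw=[0,0,0])

```text
clock: 10.8
position: [607.0, 107.3, 202.5]
ee_rot: [0.162, 0.987, -0.003, 0.001]
contact_force: [-11.6, 8.0, 2.8]
gripper_width: 49.2
```

Request:
apply_moves([
  [0.28,-0.1,0],
  [0.38,-0.13,0],
  [0.38,-0.13,0],
], fingers=[1,1,1], yaw=[0,0,0])

```text
clock: 11.1
position: [608.3, 107.0, 202.5]
ee_rot: [0.162, 0.987, -0.004, -0.002]
contact_force: [-15.6, 8.7, 6.0]
gripper_width: 49.4
```

Request:
apply_moves([
  [-3,1,0],
  [-5,1.7,0.5],
  [-5,1.7,0.5],
  [-5,1.7,0.5],
  [-5,1.7,0.5],
  [-5,1.7,0.5],
  [-5,1.7,0.5],
  [-5,1.7,0.5],
  [-5,1.7,0.5],
  [-5,1.7,0.5],
], fingers=[1,1,1,1,1,1,1,1,1,1], yaw=[0,0,8,16,24,32,40,48,56,64])

```text
clock: 12.1
position: [559.5, 123.9, 207.7]
ee_rot: [-0.388, 0.922, -0.005, 0.001]
contact_force: [0.1, -0.2, -4.0]
gripper_width: 49.0
```

Request:
apply_moves([
  [0,0,0],
  [0,0,0],
  [0,0,0],
  [0,0,0],
  [0,0,0],
  [0,0,0],
  [0,0,0],
  [0,0,0],
  [0,0,0],
  [0,0,0],
], fingers=[1,1,1,1,1,1,1,1,1,1], yaw=[8,16,24,32,40,48,56,64,72,80])

```text
clock: 13.1
position: [560.6, 123.7, 208.0]
ee_rot: [0.891, -0.454, 0.004, -0.005]
contact_force: [-0.6, 0.1, -4.3]
gripper_width: 49.4
```

Run:
```python
from h import *
go(559.4,123.1,202.5,71.4)
```

```text
t 13.1 pos [560.6 123.7 208. ] jaw 216.0 j1,j6 29.0 7.0 F [-0.6  0.1 -4.3] w 49.4
  dp [-0.12 -0.06 -0.55] turn 35.4 -> j6 59
```

Request:
apply_moves([
  [-0.1,-0.1,-0.5],
  [-0.1,-0.1,-0.5],
  [-0.1,-0.1,-0.5],
  [-0.1,-0.1,-0.5],
  [-0.1,-0.1,-0.5],
  [-0.1,-0.1,-0.5],
  [1.5,-0.6,-0.5],
  [2.5,-0.95,-0.5],
  [2.9,-1.1,-0.5],
  [2.9,-1.1,-0.5],
], fingers=[1,1,1,1,1,1,1,1,1,1], yaw=[8,16,24,32,35.4,35.4,35.4,35.4,35.4,35.4])

```text
clock: 14.1
position: [590.2, 112.3, 202.8]
ee_rot: [0.987, -0.162, 0.002, -0.006]
contact_force: [-0.5, 0.3, -4.7]
gripper_width: 49.6
```

Run:
```python
from h import *
go(606.8,107.2,202.5,71.4)
```

```text
t 14.1 pos [590.2 112.3 202.8] jaw 251.3 j1,j6 26.0 46.0 F [-0.5  0.3 -4.7] w 49.6
  dp [ 1.66 -0.51 -0.03] turn 0.1 -> j6 62
```

Request:
apply_moves([
  [0.3,-0.1,0],
  [0.6,-0.2,0],
  [0.9,-0.3,0],
  [1.1,-0.36,0],
  [1.1,-0.36,0],
], fingers=[1,1,1,1,1], yaw=[0,0,0,0,0])

```text
clock: 14.6
position: [600.8, 108.6, 202.6]
ee_rot: [0.987, -0.162, 0.002, -0.006]
contact_force: [-4.3, 0.9, -2.1]
gripper_width: 49.3
```

Request:
apply_moves([
  [0.25,-0.08,0],
  [0.5,-0.16,0],
  [0.7,-0.23,0],
  [0.7,-0.23,0],
], fingers=[1,1,1,1], yaw=[0,0,0,0])

```text
clock: 15.0
position: [605.2, 107.2, 202.3]
ee_rot: [0.987, -0.162, -0.003, -0.005]
contact_force: [-15.5, 7.2, 5.4]
gripper_width: 49.3
```

Request:
apply_moves([
  [0.24,-0.08,0],
  [0.4,-0.13,0],
  [0.4,-0.13,0],
], fingers=[1,1,1], yaw=[0,0,0])

```text
clock: 15.3
position: [606.5, 106.9, 202.3]
ee_rot: [0.987, -0.162, -0.007, -0.004]
contact_force: [-14.9, 8.9, 6.2]
gripper_width: 49.2
```

Request:
apply_moves([
  [-3,1,0],
  [-5,1.7,3],
  [-5,1.7,8],
  [-5,1.7,10],
  [-5,1.7,10],
], fingers=[1,1,1,1,1], yaw=[0,0,0,0,0])

```text
clock: 15.8
position: [558.3, 124.5, 307.0]
ee_rot: [0.987, -0.162, -0.001, -0.007]
contact_force: [0.0, -0.3, -5.3]
gripper_width: 49.2
```

Run:
```python
from h import *
go(573.5,-367.5,202.5,94.9)
go(559.7,-207.8,202.5,94.9)
s,K2,T2=cam("side")
cv2.imwrite("pics/z5.png",cv2.resize(s[118:218,290:420],None,fx=5,fy=5,interpolation=cv2.INTER_CUBIC))
```

```text
t 15.8 pos [558.3 124.5 307. ] jaw 251.4 j1,j6 29.0 43.0 F [ 0.  -0.3 -5.3] w 49.2
  dp [  1.52 -49.2  -10.45] turn 23.5 -> j6 128
t 15.8 pos [558.3 124.5 307. ] jaw 251.4 j1,j6 29.0 43.0 F [ 0.  -0.3 -5.3] w 49.2
  dp [  0.14 -33.23 -10.45] turn 23.5 -> j6 116
```

View pics/z5.png

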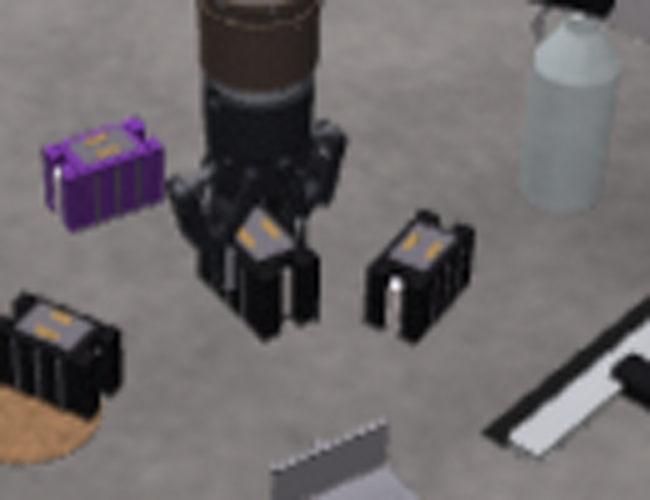

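The tab is recessed, with no white top visible at (290,265). On to the charger's far bay.

Request:
apply_moves([
  [0,-5,0],
  [0.5,-10,0],
  [0.5,-15,0],
  [1,-20,0],
  [1,-25,0],
  [1,-30,0],
  [1.5,-35,0],
  [1.5,-40,0],
  [1.5,-45,0],
  [1.5,-49.2,0],
], fingers=[1,1,1,1,1,1,1,1,1,1], yaw=[6,12,18,23.5,23.5,23.5,23.5,23.5,23.5,23.5])

```text
clock: 16.85
position: [571.5, -370.9, 300.5]
ee_rot: [0.999, 0.041, -0.007, -0.006]
contact_force: [0.5, 1.0, -4.1]
gripper_width: 49.2
```

Run:
```python
from h import *
go(573.5,-367.5,202.5,94.9)
```

```text
t 16.9 pos [ 571.5 -370.9  300.5] jaw 274.7 j1,j6 -19.0 114.0 F [ 0.5  1.  -4.1] w 49.2
  dp [ 0.2   0.34 -9.8 ] turn 0.2 -> j6 128
```

Request:
apply_moves([
  [0.2,0.3,0],
  [0.2,0.3,-3],
  [0.2,0.3,-6],
  [0.2,0.3,-8],
  [0.2,0.3,-9.3],
  [0.2,0.3,-9.7],
  [0.2,0.3,-9.7],
], fingers=[1,1,1,1,1,1,1], yaw=[0,0,0,0,0,0,0])

```text
clock: 17.55
position: [573.4, -367.7, 202.8]
ee_rot: [0.999, 0.041, -0.008, -0.006]
contact_force: [-0.4, 0.5, -2.9]
gripper_width: 49.2
```

Request:
apply_moves([
  [0,0,0],
  [0,0,0],
  [0,0,0],
  [0,0,0],
  [0,0,2],
  [0,0,5],
  [0,0,9],
  [0,0,13],
  [0,5,15],
  [0,10,15],
], fingers=[0.25,0.25,0.25,0.25,0.25,0.25,0.25,0.25,0,0], yaw=[0,0,0,0,0,0,0,0,0,0])

```text
clock: 18.55
position: [573.8, -271.7, 356.8]
ee_rot: [0.999, 0.04, -0.004, -0.004]
contact_force: [2.0, 0.6, 0.7]
gripper_width: 85.4
```

Run:
```python
from h import *
look(66,"pics/t3.png")
im=cv2.imread("pics/t3.png");cv2.imwrite("pics/t3c.png",cv2.resize(im[120:300,190:480],None,fx=2.7,fy=2.7,interpolation=cv2.INTER_CUBIC))
go(418.4,345.4,196.5,185.2)
go(582.7,306.7,196.5,189.5)
```

```text
c [-28.9 545.2] rect [-33.6 551.8] 16 axis [129.7]
c [418.1 344.2] rect [417.  342.5] 86 axis [94.5 96.6 95.6]
c [414.1  44.4] rect [428.9  47.1] 81 axis [ 31.4 170.2  99. ]
c [581.9 306.2] rect [580.8 304.3] 84 axis [97.5]
t 18.6 pos [ 573.3 -264.7  355.5] jaw 274.9 j1,j6 -10.0 105.0 F [-4.   3.3 -3.1] w 85.3
  dp [-15.49  61.01 -15.9 ] turn -89.7 -> j6 -34
t 18.6 pos [ 573.3 -264.7  355.5] jaw 274.9 j1,j6 -10.0 105.0 F [-4.   3.3 -3.1] w 85.3
  dp [  0.94  57.14 -15.9 ] turn -85.4 -> j6 -18
```

View pics/t3c.png

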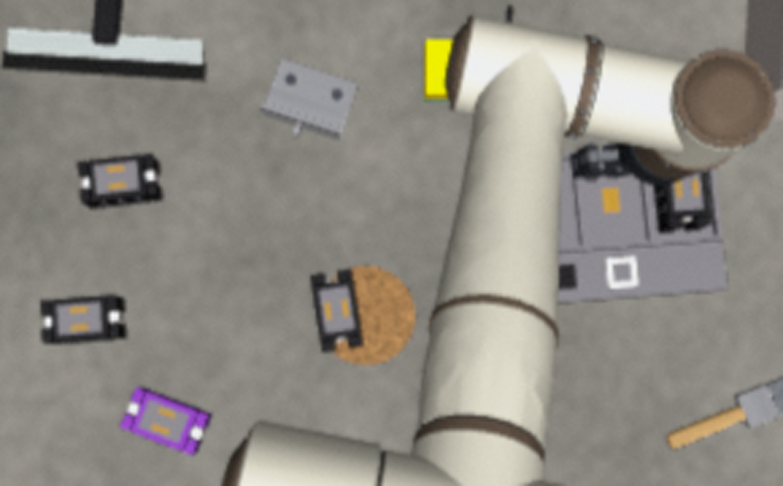

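p0 has been knocked about 35 mm to the left on the mat, to crop (337,310). I'll re-centre it now.

Run:
```python
from h import *
z=np.load("cams.npz"); p=ray(z["K"],z["T"],[314.7,234.7],64)[0]; print(p.round(1))
go(p[0],p[1],199,99)
```

```text
[427.4  45.1]
t 18.6 pos [ 573.3 -264.7  355.5] jaw 274.9 j1,j6 -10.0 105.0 F [-4.   3.3 -3.1] w 85.3
  dp [-14.59  30.98 -15.65] turn 4.1 -> j6 93
```

Request:
apply_moves([
  [-3,6,0],
  [-6,12,0],
  [-9,18,0],
  [-12,24,0],
  [-14,29,0],
  [-14.6,31,0],
  [-14.6,31,-2],
  [-14.6,31,-5],
  [-14.6,31,-8],
  [-14.6,31,-8],
], fingers=[0,0,0,0,0,0,0,0,0,0], yaw=[4,4,4,4,4,4,4,4,4,4])

```text
clock: 19.6
position: [425.8, 45.2, 272.9]
ee_rot: [0.997, 0.078, -0.009, -0.005]
contact_force: [-0.9, -0.4, -0.0]
gripper_width: 85.4
```

Request:
apply_moves([
  [0,0,-3],
  [0,0,-6],
  [0,0,-7.6],
  [0,0,-7.6],
  [0,0,-7.6],
  [0,0,-7.6],
  [0,0,-7.6],
  [0,0,-7.6],
  [0,0,-7.6],
  [0,0,-7.6],
], fingers=[0,0,0,0,1,1,1,1,1,1], yaw=[0,0,0,0,0,0,0,0,0,0])

```text
clock: 20.6
position: [426.5, 45.3, 198.7]
ee_rot: [0.997, 0.078, -0.007, -0.005]
contact_force: [-0.8, -1.6, 5.6]
gripper_width: 49.6
```

Run:
```python
from h import *
go(425.4,11.5,200.5,99)
```

```text
t 20.6 pos [426.5  45.3 198.7] jaw 279.0 j1,j6 28.0 73.0 F [-0.8 -1.6  5.6] w 49.6
  dp [-0.11 -3.38  0.18] turn 0.0 -> j6 99
```

Request:
apply_moves([
  [0,0,1],
  [-0.1,-1,1.5],
  [-0.2,-2.5,1.5],
  [-0.2,-3.4,1.5],
  [-0.2,-3.4,1.5],
  [-0.2,-3.4,1],
  [-0.2,-3.4,0.5],
  [-0.2,-3.4,0.2],
  [-0.2,-3.4,0.1],
  [-0.2,-3.4,0.1],
], fingers=[1,1,1,1,1,1,1,1,1,1], yaw=[0,0,0,0,0,0,0,0,0,0])

```text
clock: 21.6
position: [424.5, 11.5, 199.3]
ee_rot: [0.997, 0.078, -0.008, -0.005]
contact_force: [-0.6, 0.5, -2.3]
gripper_width: 49.2
```

Request:
apply_moves([
  [0,0,0],
  [0,0,0],
  [0,0,0],
  [0,0,0],
  [0,0,3],
  [0,0,7],
  [0,0,11],
  [0,0,14],
  [0,0,14],
  [0,0,14],
], fingers=[0.2,0.2,0.2,0.2,0,0,0,0,0,0], yaw=[0,0,0,0,0,0,0,0,0,0])

```text
clock: 22.6
position: [424.2, 11.5, 339.9]
ee_rot: [0.997, 0.078, -0.007, -0.006]
contact_force: [-1.0, -0.2, -0.7]
gripper_width: 85.3
```

Run:
```python
from h import *
go(418.1,345,196.5,185.4)
```

```text
t 22.6 pos [424.2  11.5 339.9] jaw 279.0 j1,j6 23.0 76.0 F [-1.  -0.2 -0.7] w 85.3
  dp [ -0.61  33.35 -14.34] turn 86.4 -> j6 147
```

Request:
apply_moves([
  [-0.1,4,0],
  [-0.1,8,0],
  [-0.2,12,0],
  [-0.2,16,0],
  [-0.3,20,0],
  [-0.4,24,0],
  [-0.6,28,0],
  [-0.6,32,0],
  [-0.6,33.4,0],
  [-0.6,33.4,0],
], fingers=[0,0,0,0,0,0,0,0,0,0], yaw=[-8.5,-17,-25.5,-34,-42.5,-51,-59.5,-68,-76.5,-85])

```text
clock: 23.6
position: [417.8, 347.6, 337.3]
ee_rot: [0.796, -0.605, -0.001, -0.007]
contact_force: [0.2, -0.5, 0.3]
gripper_width: 85.4
```

Run:
```python
from h import *
go(418.1,345,196.5,185.4)
look(60)
a,K,T=cam("side")
print([ (c.tolist()) for c,n,_ in blobs(a,(8,100,100),(28,255,255),3) if 290<c[0]<400 and 130<c[1]<190], [(c.round().tolist(),n) for c,n,_ in blobs(a,(0,0,0),(180,255,60),40) if 290<c[0]<400 and 130<c[1]<190])
```

```text
t 23.6 pos [417.8 347.6 337.3] jaw 195.6 j1,j6 57.0 -41.0 F [ 0.2 -0.5  0.3] w 85.4
  dp [  0.03  -0.26 -14.08] turn -10.2 -> j6 -34
c [582.2 306.7] rect [582.2 305.3] 84 axis [ 98.1 104.7 101.3]
c [ 573.9 -365.9] rect [ 574.4 -365. ] 83 axis [3.7]
[[349.0, 147.0], [371.8, 165.8], [296.0, 185.3], [293.0, 188.3]] [([348.0, 154.0], 240), ([374.0, 175.0], 250)]
```

Request:
apply_moves([
  [0,-0.2,0],
  [0,-0.2,-3],
  [0,-0.2,-6],
  [0,-0.2,-9],
  [0,-0.2,-12],
  [0,-0.2,-13.5],
  [0,-0.2,-14.1],
  [0,-0.2,-14.1],
  [0,-0.2,-14.1],
  [0,-0.2,-14.1],
], fingers=[0,0,0,0,0,0,0,0,0,0], yaw=[-8,-10.2,-10.2,-10.2,-10.2,-10.2,-10.2,-10.2,-10.2,-10.2])

```text
clock: 24.7
position: [418.0, 344.0, 197.6]
ee_rot: [0.741, -0.671, -0.001, -0.008]
contact_force: [0.2, -0.5, 0.2]
gripper_width: 85.4
```

Request:
apply_moves([
  [0,0,0],
  [0,0,0],
  [0,0,0],
  [0,0,0],
  [0,0,0],
  [0,0,0.5],
  [0,0,3],
  [0,0,6],
  [0,0,8],
], fingers=[1,1,1,1,1,1,1,1,1], yaw=[0,0,0,0,0,0,0,0,0])

```text
clock: 25.6
position: [418.0, 343.9, 278.7]
ee_rot: [0.741, -0.671, -0.001, -0.008]
contact_force: [1.4, 0.5, -3.4]
gripper_width: 49.1
```

Run:
```python
from h import *
go(559.4,123.1,201.5,71.4)
```

```text
t 25.6 pos [418.  343.9 278.7] jaw 185.7 j1,j6 57.0 -51.0 F [ 1.4  0.5 -3.4] w 49.1
  dp [ 14.14 -22.08  -7.72] turn 65.7 -> j6 59
```

Request:
apply_moves([
  [2,-3,0],
  [4,-6,0],
  [6,-9,0],
  [8,-12,0],
  [10,-15,0],
  [12,-18,0],
  [13.5,-21,0],
  [14.1,-22.1,0],
  [14.1,-22.1,-3],
  [14.1,-22.1,-5],
], fingers=[1,1,1,1,1,1,1,1,1,1], yaw=[8,16,24,32,40,48,56,64,65.7,65.7])

```text
clock: 26.6
position: [558.4, 121.6, 226.8]
ee_rot: [0.987, -0.163, -0.006, -0.006]
contact_force: [0.0, 0.2, -4.5]
gripper_width: 49.1
```

Run:
```python
from h import *
go(590,112.6,202.5,71.4)
```

```text
t 26.6 pos [558.4 121.6 226.8] jaw 251.3 j1,j6 28.0 44.0 F [ 0.   0.2 -4.5] w 49.1
  dp [ 3.16 -0.9  -2.43] turn 0.1 -> j6 62
```

Request:
apply_moves([
  [0.1,0.1,-1.5],
  [0.1,0.1,-2.4],
  [0.1,0.1,-2.4],
  [1.1,-0.2,-2.4],
  [2,-0.5,-2.4],
  [2.8,-0.8,-2.4],
  [3.2,-0.9,-2.4],
  [3.5,-1,-2.4],
  [3.8,-1.1,-2.4],
  [3.8,-1.1,-2.4],
], fingers=[1,1,1,1,1,1,1,1,1,1], yaw=[0,0,0,0,0,0,0,0,0,0])

```text
clock: 27.6
position: [596.5, 110.5, 202.8]
ee_rot: [0.987, -0.163, -0.007, -0.006]
contact_force: [0.6, -1.0, -4.1]
gripper_width: 49.0
```

Request:
apply_moves([
  [0.2,-0.07,0],
  [0.4,-0.13,0],
  [0.5,-0.17,0],
  [0.5,-0.17,0],
], fingers=[1,1,1,1], yaw=[0,0,0,0])

```text
clock: 28.0
position: [601.2, 108.8, 202.6]
ee_rot: [0.987, -0.163, -0.007, -0.006]
contact_force: [-4.4, 1.4, -2.1]
gripper_width: 49.4
```

Request:
apply_moves([
  [0.2,-0.07,0],
  [0.4,-0.13,0],
  [0.6,-0.2,0],
  [0.6,-0.2,0],
], fingers=[1,1,1,1], yaw=[0,0,0,0])

```text
clock: 28.4
position: [606.3, 107.1, 202.5]
ee_rot: [0.987, -0.163, -0.009, -0.005]
contact_force: [-7.9, 4.0, 1.6]
gripper_width: 49.4
```

Request:
apply_moves([
  [0.2,-0.07,0],
  [0.4,-0.13,0],
  [0.6,-0.2,0],
  [0.6,-0.2,0],
], fingers=[1,1,1,1], yaw=[0,0,0,0])

```text
clock: 28.8
position: [608.4, 106.5, 202.2]
ee_rot: [0.986, -0.163, -0.015, -0.004]
contact_force: [-20.8, 11.7, 9.4]
gripper_width: 49.4
```

Request:
apply_moves([
  [-3,1,0],
  [-5,1.7,0.5],
  [-5,1.7,0.5],
  [-5,1.7,0.5],
  [-5,1.7,0.5],
  [-5,1.7,0.5],
  [-5,1.7,0.5],
  [-5,1.7,0.5],
  [-5,1.7,0.5],
  [-5,1.7,0.5],
], fingers=[1,1,1,1,1,1,1,1,1,1], yaw=[0,0,-8,-16,-24,-32,-40,-48,-56,-64])

```text
clock: 29.8
position: [559.7, 123.4, 207.6]
ee_rot: [0.748, -0.663, -0.009, -0.013]
contact_force: [-0.2, 0.6, -4.1]
gripper_width: 49.2
```

Request:
apply_moves([
  [0,0,0],
  [0,0,0],
  [0,0,0],
  [0,0,0],
  [0,0,0],
  [0,0,0],
  [0,0,0],
  [0,0,0],
  [0,0,0],
  [0,0,0],
], fingers=[1,1,1,1,1,1,1,1,1,1], yaw=[-8,-16,-24,-32,-40,-48,-56,-64,-72,-80])

```text
clock: 30.8
position: [561.0, 123.4, 208.0]
ee_rot: [-0.144, 0.989, -0.001, 0.018]
contact_force: [-0.1, 0.5, -4.7]
gripper_width: 49.6
```

Run:
```python
from h import *
go(590,112.6,202.5,71.4)
```

```text
t 30.8 pos [561.  123.4 208. ] jaw 106.6 j1,j6 29.0 -103.0 F [-0.1  0.5 -4.7] w 49.6
  dp [ 2.9  -1.08 -0.55] turn -35.2 -> j6 -120
```

Request:
apply_moves([
  [-0.1,0,-0.5],
  [-0.1,0,-0.5],
  [-0.1,0,-0.5],
  [-0.1,0,-0.5],
  [-0.1,0,-0.5],
  [-0.1,0,-0.5],
  [1.5,-0.6,-0.5],
  [2.5,-0.95,-0.5],
  [2.9,-1.1,-0.5],
  [2.9,-1.1,-0.5],
], fingers=[1,1,1,1,1,1,1,1,1,1], yaw=[-8,-16,-24,-32,-35.2,-35.2,-35.2,-35.2,-35.2,-35.2])

```text
clock: 31.8
position: [590.6, 112.0, 202.8]
ee_rot: [0.162, 0.987, -0.006, 0.017]
contact_force: [-0.1, -0.6, -3.9]
gripper_width: 49.3
```

Request:
apply_moves([
  [0.3,-0.1,0],
  [0.6,-0.2,0],
  [0.9,-0.3,0],
  [1,-0.33,0],
  [1,-0.33,0],
], fingers=[1,1,1,1,1], yaw=[0,0,0,0,0])

```text
clock: 32.3
position: [600.1, 108.6, 202.6]
ee_rot: [0.162, 0.987, -0.007, 0.016]
contact_force: [-4.1, 0.6, -2.8]
gripper_width: 49.0
```

Request:
apply_moves([
  [0.2,-0.07,0],
  [0.4,-0.13,0],
  [0.4,-0.13,0],
], fingers=[1,1,1], yaw=[0,0,0])

```text
clock: 32.6
position: [603.1, 107.4, 202.2]
ee_rot: [0.162, 0.987, -0.007, 0.014]
contact_force: [-7.6, 3.0, -0.1]
gripper_width: 49.3
```

Request:
apply_moves([
  [0.2,-0.07,0],
  [0.4,-0.13,0],
  [0.6,-0.2,0],
  [0.8,-0.26,0],
  [0.8,-0.26,0],
], fingers=[1,1,1,1,1], yaw=[0,0,0,0,0])

```text
clock: 33.1
position: [605.9, 106.6, 201.7]
ee_rot: [0.162, 0.987, -0.009, 0.007]
contact_force: [-25.5, 14.6, 11.0]
gripper_width: 49.2
```

Request:
apply_moves([
  [-3,1,0],
  [-5,1.7,3],
  [-5,1.7,8],
  [-5,1.7,10],
  [-5,1.7,10],
  [-5,1.7,10],
], fingers=[1,1,1,1,1,1], yaw=[0,0,0,0,0,0])

```text
clock: 33.7
position: [555.8, 123.4, 301.4]
ee_rot: [0.162, 0.987, -0.009, 0.007]
contact_force: [-0.0, 0.8, -4.4]
gripper_width: 49.3
```

Run:
```python
from h import *
go(559.7,-207.8,203.6,94.9)
s,K2,T2=cam("side")
cv2.imwrite("pics/z6.png",np.hstack([cv2.resize(s[118:218,290:390],None,fx=4,fy=4,interpolation=cv2.INTER_CUBIC),cv2.resize(s[160:260,230:330],None,fx=4,fy=4,interpolation=cv2.INTER_CUBIC)]))
```

```text
t 33.7 pos [555.8 123.4 301.4] jaw 71.3 j1,j6 29.0 -139.0 F [-0.   0.8 -4.4] w 49.3
  dp [  0.39 -33.12  -9.78] turn 23.6 -> j6 -66
```

View pics/z6.png

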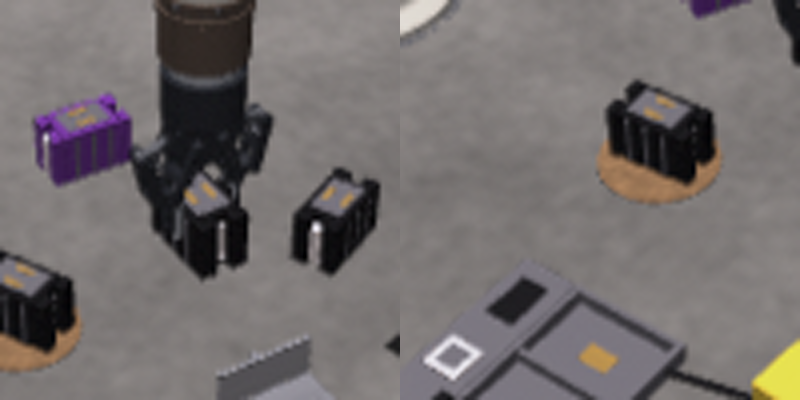

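p0 is well centred on the mat (655,140), and the held pack's tab is recessed. Next: the near bay.

Request:
apply_moves([
  [0,-4,0],
  [0,-8,0],
  [0.2,-12,0],
  [0.2,-16,0],
  [0.2,-20,0],
  [0.3,-24,0],
  [0.4,-28,0],
  [0.4,-31,0],
  [0.4,-33.1,0],
  [0.4,-33.1,0],
], fingers=[1,1,1,1,1,1,1,1,1,1], yaw=[6,12,18,23.6,23.6,23.6,23.6,23.6,23.6,23.6])

```text
clock: 34.75
position: [558.9, -210.5, 297.2]
ee_rot: [-0.04, 0.999, -0.008, 0.005]
contact_force: [-0.3, 0.9, -3.6]
gripper_width: 49.2
```

Run:
```python
from h import *
go(559.7,-207.8,203.8,94.9)
```

```text
t 34.8 pos [ 558.9 -210.5  297.2] jaw 94.6 j1,j6 -5.0 -81.0 F [-0.3  0.9 -3.6] w 49.2
  dp [ 0.08  0.27 -9.34] turn 0.3 -> j6 -65
```

Request:
apply_moves([
  [0.1,0.3,0],
  [0.1,0.3,-3],
  [0.1,0.3,-6],
  [0.1,0.3,-8],
  [0.1,0.3,-9],
  [0.1,0.3,-9.2],
  [0.1,0.3,-9.3],
  [0.1,0.3,-9.3],
], fingers=[1,1,1,1,1,1,1,1], yaw=[0,0,0,0,0,0,0,0])

```text
clock: 35.55
position: [560.1, -207.1, 204.6]
ee_rot: [-0.041, 0.999, -0.008, 0.006]
contact_force: [-0.7, 1.2, -3.4]
gripper_width: 49.3
```

Request:
apply_moves([
  [0,0,0],
  [0,0,0],
  [0,0,0],
  [0,0,0],
  [0,0,2],
  [0,0,5],
  [0,0,9],
  [0,0,13],
  [0,4,15],
  [0,8,15],
], fingers=[0.25,0.25,0.25,0.25,0.25,0.25,0.25,0.25,0,0], yaw=[0,0,0,0,0,0,0,0,0,0])

```text
clock: 36.55
position: [560.8, -127.2, 359.0]
ee_rot: [-0.04, 0.999, -0.008, 0.01]
contact_force: [0.9, -0.1, -0.8]
gripper_width: 85.6
```

Run:
```python
from h import *
look(60)
go(582.5,306.5,197,189.5)
```

```text
c [-29.9 550.2] rect [-34.7 556.8] 16 axis [121.6 133.  151.7]
c [ 560.7 -210.7] rect [ 550.9 -182.7] 82 axis [18.2  2.9 10.6]
c [583.2 307.1] rect [581.8 305.3] 84 axis [96.5]
c [ 573.9 -365.9] rect [ 574.4 -365.1] 84 axis [3.7]
t 36.6 pos [ 560.2 -122.5  357.2] jaw 94.8 j1,j6 4.0 -90.0 F [-1.4  2.9 -0.5] w 85.4
  dp [  2.23  42.9  -16.02] turn -85.3 -> j6 -199
```

Request:
apply_moves([
  [0.2,5,0],
  [0.5,10,0],
  [0.8,15,0],
  [1,20,0],
  [1.2,25,0],
  [1.5,30,0],
  [1.8,35,0],
  [2,39,0],
  [2.2,42,0],
  [2.2,42.9,0],
], fingers=[0,0,0,0,0,0,0,0,0,0], yaw=[8.5,17,25.5,34,42.5,51,59.5,68,76.5,85])

```text
clock: 37.6
position: [582.0, 309.9, 356.5]
ee_rot: [0.709, -0.705, -0.0, -0.012]
contact_force: [-0.6, -1.4, 0.2]
gripper_width: 85.4
```

Run:
```python
from h import *
go(582.5,306.5,197.5,188)
a,K,T=cam("side")
print([ (c.tolist()) for c,n,_ in blobs(a,(8,100,100),(28,255,255),3) if 290<c[0]<400 and 130<c[1]<190], [(c.round().tolist(),n) for c,n,_ in blobs(a,(0,0,0),(180,255,60),40) if 290<c[0]<400 and 130<c[1]<190])
```

```text
t 37.6 pos [582.  309.9 356.5] jaw 180.3 j1,j6 42.0 -42.0 F [-0.6 -1.4  0.2] w 85.4
  dp [  0.05  -0.34 -15.9 ] turn 7.7 -> j6 -20
[[371.8, 165.8], [296.0, 185.3], [293.0, 188.3]] [([374.0, 175.0], 249)]
```

Request:
apply_moves([
  [0,-0.3,0],
  [0,-0.3,-3],
  [0,-0.3,-6],
  [0,-0.3,-9],
  [0,-0.3,-12],
  [0,-0.3,-14],
  [0,-0.3,-15.4],
  [0,-0.3,-15.9],
  [0,-0.3,-15.9],
  [0,-0.3,-15.9],
], fingers=[0,0,0,0,0,0,0,0,0,0], yaw=[7.7,7.7,7.7,7.7,7.7,7.7,7.7,7.7,7.7,7.7])

```text
clock: 38.65
position: [582.5, 307.0, 198.8]
ee_rot: [0.756, -0.654, -0.001, -0.013]
contact_force: [0.5, 0.5, -0.3]
gripper_width: 85.1
```

Request:
apply_moves([
  [0,0,0],
  [0,0,0],
  [0,0,0],
  [0,0,0],
  [0,0,0],
  [0,0,0.5],
  [0,0,3],
  [0,0,6],
  [0,0,8],
], fingers=[1,1,1,1,1,1,1,1,1], yaw=[0,0,0,0,0,0,0,0,0])

```text
clock: 39.55
position: [582.5, 306.9, 279.6]
ee_rot: [0.756, -0.654, -0.001, -0.013]
contact_force: [1.6, 0.7, -3.0]
gripper_width: 49.5
```

Run:
```python
from h import *
go(559.4,123.1,202.5,71.4)
```

```text
t 39.5 pos [582.5 306.9 279.6] jaw 188.2 j1,j6 42.0 -33.0 F [ 1.6  0.7 -3. ] w 49.5
  dp [ -2.31 -18.38  -7.71] turn 63.2 -> j6 59
```

Request:
apply_moves([
  [-0.5,-3,0],
  [-1,-6,0],
  [-1.5,-9,0],
  [-2,-12,0],
  [-2.3,-15,0],
  [-2.3,-18,0],
  [-2.3,-18.4,0],
  [-2.3,-18.4,-2],
  [-2.3,-18.4,-4],
  [-2.3,-18.4,-6],
], fingers=[1,1,1,1,1,1,1,1,1,1], yaw=[8,16,24,32,40,48,56,63.2,63.2,63.2])

```text
clock: 40.55
position: [559.0, 122.4, 218.3]
ee_rot: [0.987, -0.162, -0.008, -0.01]
contact_force: [0.5, 1.4, -3.7]
gripper_width: 49.2
```

Run:
```python
from h import *
go(590,112.6,203.5,71.4)
```

```text
t 40.5 pos [559.  122.4 218.3] jaw 251.4 j1,j6 28.0 45.0 F [ 0.5  1.4 -3.7] w 49.2
  dp [ 3.1  -0.98 -1.48] turn 0.0 -> j6 62
```

Request:
apply_moves([
  [0,0,-1],
  [0,0,-1.5],
  [0,0,-1.5],
  [1,-0.3,-1.5],
  [2,-0.6,-1.5],
  [2.7,-0.85,-1.5],
  [3.1,-1,-1.5],
  [3.4,-1.1,-1.5],
  [3.7,-1.2,-1.5],
  [3.7,-1.2,-1.5],
], fingers=[1,1,1,1,1,1,1,1,1,1], yaw=[0,0,0,0,0,0,0,0,0,0])

```text
clock: 41.55
position: [596.1, 110.3, 203.2]
ee_rot: [0.987, -0.162, -0.008, -0.01]
contact_force: [-1.3, -0.5, -3.3]
gripper_width: 49.0
```

Request:
apply_moves([
  [0.2,-0.07,0],
  [0.4,-0.13,0],
  [0.5,-0.17,0],
  [0.5,-0.17,0],
], fingers=[1,1,1,1], yaw=[0,0,0,0])

```text
clock: 41.95
position: [600.7, 108.5, 203.0]
ee_rot: [0.987, -0.162, -0.009, -0.01]
contact_force: [-4.1, 1.1, -1.7]
gripper_width: 49.1
```

Request:
apply_moves([
  [0.2,-0.07,0],
  [0.4,-0.13,0],
  [0.6,-0.2,0],
  [0.6,-0.2,0],
], fingers=[1,1,1,1], yaw=[0,0,0,0])

```text
clock: 42.35
position: [604.9, 107.2, 202.9]
ee_rot: [0.987, -0.162, -0.012, -0.009]
contact_force: [-12.0, 6.2, 4.4]
gripper_width: 48.9
```

Request:
apply_moves([
  [0.2,-0.07,0],
  [0.4,-0.13,0],
  [0.6,-0.2,0],
  [0.6,-0.2,0],
], fingers=[1,1,1,1], yaw=[0,0,0,0])

```text
clock: 42.75
position: [607.0, 106.6, 202.5]
ee_rot: [0.987, -0.162, -0.018, -0.008]
contact_force: [-20.0, 11.7, 8.7]
gripper_width: 49.2
```

Request:
apply_moves([
  [-3,1,0],
  [-5,1.7,0.5],
  [-5,1.7,0.5],
  [-5,1.7,0.5],
  [-5,1.7,0.5],
  [-5,1.7,0.5],
  [-5,1.7,0.5],
  [-5,1.7,0.5],
  [-5,1.7,0.5],
  [-5,1.7,0.5],
], fingers=[1,1,1,1,1,1,1,1,1,1], yaw=[0,0,-8,-16,-24,-32,-40,-48,-56,-64])

```text
clock: 43.75
position: [558.2, 123.6, 207.9]
ee_rot: [0.749, -0.662, -0.01, -0.018]
contact_force: [-0.2, 0.5, -3.2]
gripper_width: 49.3
```

Request:
apply_moves([
  [0,0,0],
  [0,0,0],
  [0,0,0],
  [0,0,0],
  [0,0,0],
  [0,0,0],
  [0,0,0],
  [0,0,0],
  [0,0,0],
  [0,0,0],
], fingers=[1,1,1,1,1,1,1,1,1,1], yaw=[-8,-16,-24,-32,-40,-48,-56,-64,-72,-80])

```text
clock: 44.75
position: [559.4, 123.6, 208.3]
ee_rot: [-0.145, 0.989, -0.004, 0.022]
contact_force: [0.1, -0.3, -3.7]
gripper_width: 49.2
```

Run:
```python
from h import *
go(590,112.6,203.5,71.4)
```

```text
t 44.8 pos [559.4 123.6 208.3] jaw 106.7 j1,j6 29.0 -104.0 F [ 0.1 -0.3 -3.7] w 49.2
  dp [ 3.06 -1.1  -0.48] turn -35.3 -> j6 -121
```

Request:
apply_moves([
  [0,0,-0.5],
  [0,0,-0.5],
  [0,0,-0.5],
  [0,0,-0.5],
  [0,0,-0.5],
  [0,0,-0.5],
  [1.5,-0.6,-0.5],
  [2.5,-0.95,-0.5],
  [3.1,-1.1,-0.5],
  [3.1,-1.1,-0.5],
], fingers=[1,1,1,1,1,1,1,1,1,1], yaw=[-8,-16,-24,-32,-35.3,-35.3,-35.3,-35.3,-35.3,-35.3])

```text
clock: 45.75
position: [591.3, 112.3, 203.3]
ee_rot: [0.162, 0.987, -0.01, 0.02]
contact_force: [-0.3, -1.0, -4.3]
gripper_width: 49.3
```

Request:
apply_moves([
  [0.3,-0.1,0],
  [0.6,-0.2,0],
  [0.9,-0.3,0],
  [1,-0.33,0],
  [1,-0.33,0],
], fingers=[1,1,1,1,1], yaw=[0,0,0,0,0])

```text
clock: 46.25
position: [600.9, 108.9, 203.0]
ee_rot: [0.162, 0.987, -0.011, 0.019]
contact_force: [-4.9, 0.7, -1.3]
gripper_width: 49.0
```

Request:
apply_moves([
  [0.2,-0.07,0],
  [0.4,-0.13,0],
  [0.6,-0.2,0],
  [0.6,-0.2,0],
], fingers=[1,1,1,1], yaw=[0,0,0,0])

```text
clock: 46.65
position: [605.0, 107.5, 202.7]
ee_rot: [0.162, 0.987, -0.011, 0.017]
contact_force: [-10.6, 7.4, 2.9]
gripper_width: 49.2
```

Request:
apply_moves([
  [0.2,-0.07,0],
  [0.4,-0.13,0],
  [0.6,-0.2,0],
  [0.7,-0.23,0],
  [0.7,-0.23,0],
], fingers=[1,1,1,1,1], yaw=[0,0,0,0,0])

```text
clock: 47.15
position: [607.4, 107.4, 202.9]
ee_rot: [0.162, 0.987, -0.013, 0.01]
contact_force: [-24.9, 16.3, 13.1]
gripper_width: 49.6
```

Request:
apply_moves([
  [-3,1,0],
  [-5,1.7,3],
  [-5,1.7,8],
  [-5,1.7,12],
  [-5,1.7,12],
  [-5,1.7,12],
], fingers=[1,1,1,1,1,1], yaw=[0,0,0,0,0,0])

```text
clock: 47.75
position: [557.8, 124.3, 324.2]
ee_rot: [0.162, 0.987, -0.011, 0.012]
contact_force: [-0.3, 0.8, -4.8]
gripper_width: 49.4
```

Run:
```python
from h import *
go(566.6,-287.6,204.6,94.9)
t,K,T=cam("top"); s,K2,T2=cam("side")
a=cv2.resize(s[118:218,290:390],None,fx=4,fy=4,interpolation=cv2.INTER_CUBIC)
b=cv2.resize(t[160:240,370:470],None,fx=4,fy=4,interpolation=cv2.INTER_CUBIC); b=cv2.copyMakeBorder(b,0,80,0,0,0)
cv2.imwrite("pics/z7.png",np.hstack([a,b])); look(66)
```

```text
t 47.8 pos [557.8 124.3 324.2] jaw 71.4 j1,j6 29.0 -139.0 F [-0.3  0.8 -4.8] w 49.4
  dp [  0.88 -41.19 -11.96] turn 23.5 -> j6 -60
c [-27.9 548.1] rect [-32.6 554.7] 16 axis [126.3 139.5  74.9]
c [ 559.8 -209.6] rect [ 559.9 -207.3] 85 axis [2.9]
c [553.9 115.7] rect [556.8 116.6] 54 axis [126.]
c [ 573.  -364.2] rect [ 573.5 -363.5] 83 axis [3.7]
```

View pics/z7.png

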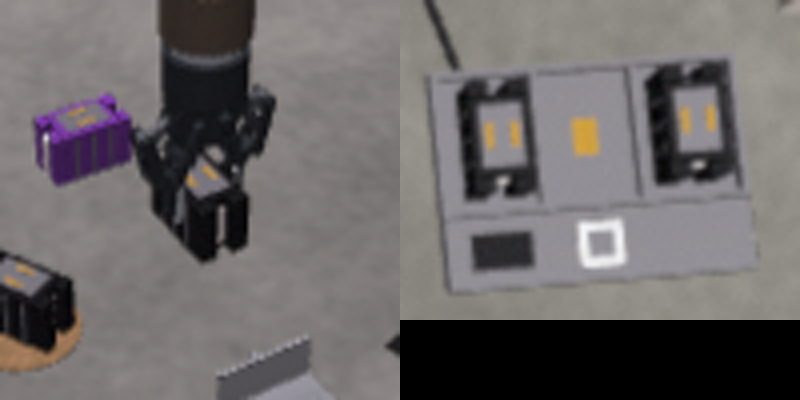

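Both placed packs stand in the outer bays. The held pack goes into the middle bay.

Request:
apply_moves([
  [0,-5,0],
  [0.1,-10,0],
  [0.2,-15,0],
  [0.3,-20,0],
  [0.4,-25,0],
  [0.5,-30,0],
  [0.7,-35,0],
  [0.8,-39,0],
  [0.9,-41.1,0],
  [0.9,-41.1,0],
], fingers=[1,1,1,1,1,1,1,1,1,1], yaw=[6,12,18,23.5,23.5,23.5,23.5,23.5,23.5,23.5])

```text
clock: 48.9
position: [565.6, -290.3, 318.2]
ee_rot: [-0.04, 0.999, -0.011, 0.01]
contact_force: [0.5, -0.1, -3.4]
gripper_width: 49.1
```

Run:
```python
from h import *
go(566.6,-287.3,205,94.9)
```

```text
t 48.9 pos [ 565.6 -290.3  318.2] jaw 94.6 j1,j6 -12.0 -74.0 F [ 0.5 -0.1 -3.4] w 49.1
  dp [  0.1    0.3  -11.32] turn 0.3 -> j6 -59
```

Request:
apply_moves([
  [0.1,0.3,0],
  [0.1,0.3,-1],
  [0.1,0.3,-4],
  [0.1,0.3,-7],
  [0.1,0.3,-9],
  [0.1,0.3,-10.4],
  [0.1,0.3,-10.8],
  [0.1,0.3,-11.1],
  [0.1,0.3,-11.3],
  [0.1,0.3,-11.3],
], fingers=[1,1,1,1,1,1,1,1,1,1], yaw=[0.3,0.3,0.3,0.3,0.3,0.3,0.3,0.3,0.3,0.3])

```text
clock: 49.9
position: [567.1, -287.3, 206.3]
ee_rot: [-0.043, 0.999, -0.011, 0.011]
contact_force: [-0.4, -0.6, -2.9]
gripper_width: 49.3
```

Request:
apply_moves([
  [0,0,0],
  [0,0,0],
  [0,0,0],
  [0,0,0],
  [0,0,2],
  [0,0,5],
  [0,0,8],
  [0,0,8],
  [-10,-1,12],
  [-16,-1,12],
], fingers=[0.28,0.28,0.28,0.28,0.28,0.28,0.28,0.28,0.28,0.28], yaw=[0,0,0,0,0,0,0,0,0,0])

```text
clock: 50.9
position: [471.7, -294.3, 313.8]
ee_rot: [-0.044, 0.999, -0.012, 0.011]
contact_force: [0.7, -0.2, 1.2]
gripper_width: 61.3
```

Run:
```python
from h import *
t,K,T=cam("top"); s,K2,T2=cam("side")
a=cv2.resize(s[200:300,205:315],None,fx=4,fy=4,interpolation=cv2.INTER_CUBIC)
cv2.imwrite("pics/z8.png",a); look(66,"pics/t9.png")
go(477.5,-295.1,205,94.9)
```

```text
c [-28.3 546.4] rect [-33.1 553. ] 15 axis [125.6 138.8  74.9]
t 51.0 pos [ 469.2 -294.3  314.7] jaw 94.8 j1,j6 -15.0 -71.0 F [ 0.8 -0.3  1.5] w 61.3
  dp [  0.83  -0.08 -10.97] turn 0.1 -> j6 -54
```

View pics/z8.png

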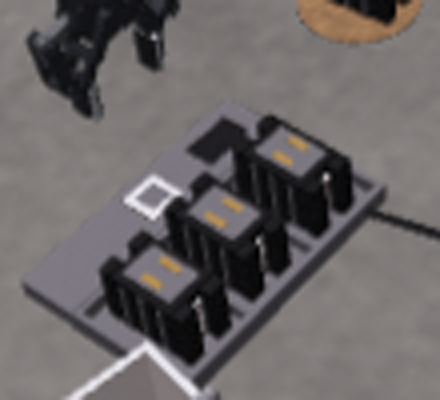

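All three packs stand upright in the bays. I'll shut the fingers and go over the key.

Request:
apply_moves([
  [0.8,-0.1,0],
  [0.8,-0.1,0],
  [0.8,-0.1,0],
  [0.8,-0.1,0],
  [0.8,-0.1,-3],
  [0.8,-0.1,-6],
  [0.8,-0.1,-8],
  [0.8,-0.1,-10],
  [0.8,-0.1,-11],
  [0.8,-0.1,-11],
], fingers=[1,1,1,1,1,1,1,1,1,1], yaw=[0,0,0,0,0,0,0,0,0,0])

```text
clock: 52.05
position: [477.1, -295.2, 203.1]
ee_rot: [-0.042, 0.999, -0.011, 0.009]
contact_force: [-0.1, 0.2, -0.8]
gripper_width: 0.2
```

Run:
```python
from h import *
go(477.5,-295.1,198,94.9)
t,K,T=cam("top"); s,K2,T2=cam("side")
b=cv2.resize(s[150:250,205:315],None,fx=4,fy=4,interpolation=cv2.INTER_CUBIC)
cv2.imwrite("pics/z9.png",b)
```

```text
t 52.0 pos [ 477.1 -295.2  203.1] jaw 94.8 j1,j6 -15.0 -71.0 F [-0.1  0.2 -0.8] w 0.2
  dp [ 0.04  0.01 -0.51] turn 0.1 -> j6 -55
```

View pics/z9.png

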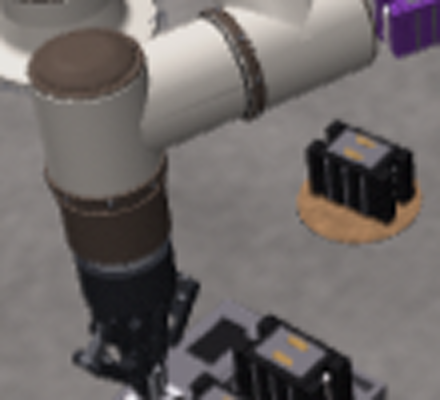

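p0 is centred at (360,170), and the fingers are over the key.

Request:
apply_moves([
  [0,0,-0.2],
  [0,0,-0.4],
  [0,0,-0.5],
  [0,0,-0.5],
], fingers=[1,1,1,1], yaw=[0,0,0,0])

```text
clock: 52.55
position: [477.7, -295.5, 200.3]
ee_rot: [-0.042, 0.999, -0.012, 0.011]
contact_force: [-0.2, -0.3, 0.2]
gripper_width: -0.0
```

Request:
apply_moves([
  [0,0,-0.1],
  [0,0,-0.1],
  [0,0,-0.1],
], fingers=[1,1,1], yaw=[0,0,0])

```text
clock: 52.85
position: [477.7, -295.5, 199.3]
ee_rot: [-0.042, 0.999, -0.012, 0.011]
contact_force: [1.0, 0.5, 0.1]
gripper_width: 0.2
```

Request:
apply_moves([
  [0,0,-0.15],
  [0,0,-0.15],
  [0,0,-0.15],
], fingers=[1,1,1], yaw=[0,0,0])

```text
clock: 53.15
position: [477.9, -295.5, 198.1]
ee_rot: [-0.042, 0.999, -0.012, 0.012]
contact_force: [0.1, 0.2, 2.0]
gripper_width: -0.1
```

Request:
apply_moves([
  [0,0,-0.1],
  [0,0,-0.1],
  [0,0,-0.1],
], fingers=[1,1,1], yaw=[0,0,0])

```text
clock: 53.45
position: [477.9, -295.5, 197.4]
ee_rot: [-0.042, 0.999, -0.012, 0.012]
contact_force: [-1.7, 1.3, 4.8]
gripper_width: 0.3
```

Request:
apply_moves([
  [0,0,-0.1],
  [0,0,-0.1],
  [0,0,-0.1],
  [0,0,-0.1],
], fingers=[1,1,1,1], yaw=[0,0,0,0])

```text
clock: 53.85
position: [477.8, -295.5, 196.9]
ee_rot: [-0.042, 0.999, -0.012, 0.012]
contact_force: [-0.8, 0.7, 6.1]
gripper_width: -0.2
```

Request:
apply_moves([
  [0,0,-0.08],
  [0,0,-0.08],
  [0,0,-0.08],
  [0,0,-0.08],
], fingers=[1,1,1,1], yaw=[0,0,0,0])

```text
clock: 54.25
position: [477.8, -295.5, 196.6]
ee_rot: [-0.043, 0.999, -0.012, 0.012]
contact_force: [-1.4, 1.9, 6.9]
gripper_width: -0.1
```

Request:
apply_moves([
  [0,0,2],
  [0,0,6],
  [0,0,12],
  [-2,-5,15],
  [-6,-10,15],
  [-10,-15,15],
  [-10,-15,15],
  [-10,-15,15],
], fingers=[1,1,1,1,1,1,1,1], yaw=[0,0,0,0,0,0,0,0])

```text
clock: 55.05
position: [374.9, -448.4, 346.1]
ee_rot: [-0.04, 0.999, -0.012, 0.011]
contact_force: [-0.1, 0.4, -0.4]
gripper_width: -0.3
```

Run:
```python
from h import *
look(66,"pics/t10.png")
s,_,_=cam("side"); t=cv2.imread("pics/t10.png")
a=cv2.resize(t[120:300,190:480],None,fx=2.7,fy=2.7,interpolation=cv2.INTER_CUBIC); cv2.imwrite("pics/z10.png",a)
```

```text
c [-33.7 546.3] rect [-38.6 552.8] 56 axis [119.3 130.9 144. ]
c [ 559.8 -209.6] rect [ 559.9 -207.3] 85 axis [2.9]
c [ 564.8 -286.8] rect [ 565.3 -287.6] 85 axis [10.1]
? [ 574.4 -361.3]
```

View pics/z10.png

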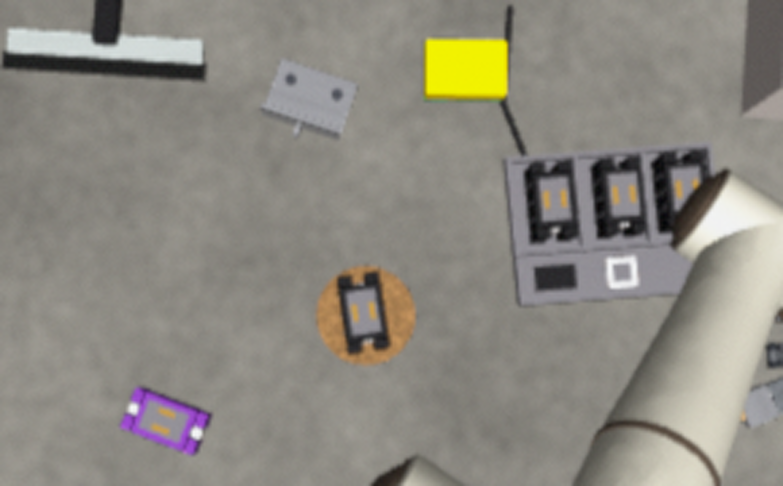

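The picture shows p0 centred on the mat (363,311 against the mat's 366,315), the three packs in the bays at (553,200), (622,197) and (685,190), and the purple decoy untouched. Handing in.

```bash
python3 -c "
from bench import *
print(job_done())"
```

```text
the job is handed in; nothing more can be done
None
```

I handed the job in at about 55 s on the robot clock, with every step done in the order asked; `job_done()` gives no verdict.

- **Charged pack:** it stands upright on the mat, about 1–3 mm from the middle in the last picture. It was knocked about 35 mm aside early in the run, so I picked it up again and re-centred it. The first time I set it down, I pressed it onto the mat with about 42 N at the wrist, harder than intended.
- **Other packs:** all three were there. I pressed both ends of each onto the tongue; the force stayed near 4 N while the tab slid, then rose to 17–30 N against the stop. The tabs I could see in the pictures were recessed. I had no direct reading of how far each tab went in.
- **Charger:** the last picture shows two of these packs clearly in their bays; the arm partly hid the third. An earlier picture showed all three standing upright.
- **Key:** I pressed it last, to a peak of about 7 N, above the 4 N it needs and below the 10 N where it goes solid.
- **Everything else:** I did not touch the purple pack or any of the other things on the sill. The brush was partly hidden by the arm in the last picture.
- **Tilt:** the tool picked up a tilt of 1–2.6° during the pressing, and the packs still stood upright in the bays.

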